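# Seat and clamp a square tube in the welding jig

## Robot

A 7-joint arm with a two-finger parallel gripper is mounted at the origin on the work surface. World frame = base frame: x ahead of the robot, y to its left, z up, the work surface at z = 0. Lengths are in m, angles in rad, forces in N, time in s.
With the tool pointing down it reaches from about 0.4 to 0.875 m from the base axis. Payload 19.3 kg.
Tool frame: the origin (TCP) lies between the finger pads; the fingertips stand 17 mm ahead of it and the grasp point (between the pads) lies 2 mm behind it; x points along the fingers, y is the direction in which the jaws open and shut, and the axes are right-handed (so a half turn about x gives the same grasp; the last joint's range is limited). The gripper opens to 85 mm and grips with 20 to 120 N. Pads are 22 mm wide; open, the fingers measure 114 mm over their backs; the gripper's body (76 mm by 85 mm) begins 54 mm behind the grasp point. The pads swing forward as they close: fully open they stand 13 mm farther back than shut.
Start: joints at [1.079, 0.521, -0.036, 1.599, 0.021, 1.021, -0.113], TCP at [0.256, -0.57, 0.248] pointing down, gripper open.
Joint ranges: [-2.91, 2.91], [-0.3, 2.13], [-1.5, 1.42], [0.17, 2.43], [-1.26, 4.41], [0.16, 1.93], [-2.52, 2.52]. Speed limits (rad/s): [1.89, 1.89, 2.39, 2.39, 3.01, 3.01, 3.01].

## Interface

Orientations are given as [roll, pitch, yaw] about the fixed x, y, z axes, in that order (R = Rz(yaw) Ry(pitch) Rx(roll)).
In Python, from workcell import bot gives the robot as it stands.
- The arm moves only by the shell command python3 -m creep 'ROWS' [FORCE]. ROWS is JSON, a list of rows, each an object of numbers: "wx", "wy", "wz": the turn, a rotation vector about the tool's x, y, z in degrees; "tx", "ty", "tz": the shift along the tool's x, y, z in m; "claw": the closure, from 0 (fully open) to 1 (shut). A call has 1 to 8 rows; each row is the pose to reach, as a shift and turn from the pose measured when the call began, along the tool's axes at that moment; what a row does not reach only later rows make up. A row lasts 1/10 s, in which the tool goes at most 50 mm and 8.59 degrees, less where a joint would pass 70% of its speed; a pose out of reach is approached as far as the arm can. A call with a gripper value outside its range is refused whole. The fingers move at their own pace and stop on an object; FORCE is the grip in N (left out, the last holds). Time passes only in rows, so rows that repeat a pose let the fingers close. It gives the time, the measured TCP pose, the force and the opening at its end, in the units of the state.
- bot.observe(): the state, without advancing time (a new reading comes with each control period).
- bot.grab_frame(name): name is "side" or "top" or "wrist"; returns the picture (400x640x3 uint8, blue, green, red); there is no depth.
- bot.get_calibration(name): a dict with "fx", "fy", "cx", "cy" (pixels), "R" (3x3) and "t" (3): a world point X has camera coordinates R X + t. Camera axes: x right, y down, z forward; pixel columns grow to the right and rows downward; lengths in m; the calibration is good to about 2 mm. The wrist camera is an equidistant fisheye: a pixel r from the principal point sees the ray r / f radians off the axis. A picture is of the moment at which its call begins: read the wrist's pose just before it. get_calibration takes no time and is no camera call; for the wrist camera it gives the pose at the moment of the call.
- bot.job_done(): hands the job in, once; it reports no verdict.
The state is a dict: "clock": time; "qpos": joint angles; "qd": joint speeds; "joint_efforts": joint torques, N m; "position": TCP position; "tool_rot": TCP orientation; "force": force on the tool from outside, world axes, zero at the start; "moment": the same for the moment, N m; "grip_width": finger opening in m.
Only numpy, scipy, OpenCV 4.12 (cv2) and the standard library are available. Lean on these libraries where they do the work, as an engineer would, in place of code of your own. Each camera call takes 0.05 s, during which the arm holds its last target.

## Task

Get the square tube in the black welding jig ready for welding, using only a fingertip: push it endways up against the jig's end stop, then push both orange cam levers round, either one first, as far as they go so that they lie along the tube and clamp it against the two side pads. Nothing is picked up: the tube stays down in the jig and must still be against the end stop when clamped; leave the other things on the bench where they are, and let go of everything at the end.

Things in the scene. Friction and masses are not known exactly. Their poses are not given: they have to be found in the camera images.
- jig: Welding jig screwed to the bench: black plate 120 x 310 x 12 mm. Origin: centre of the plate's underside, on the bench; z up, y along the tube towards the end stop, x across, away from the levers. The tube lies on two rest strips, tops 16 mm above the bench. End stop: aluminium block with a steel button, x -2 to 32, y 112 to 138 mm, top at 44 mm.
- stop_face (a point): Centre of the end stop's steel button (18 mm across), on the face that the tube's end comes up against, 31 mm above the bench; the face looks to -y of the jig.
- pad_left (a point): Middle of the face of the left side pad (steel, 30 mm long, 22 mm thick, top 38 mm above the bench), at x 30, y 58 mm of the jig; the face looks to -x of the jig, and the tube's side is clamped against it.
- pad_right (a point): The same on the right side pad, at x 30, y -58 mm of the jig.
- tube_center (a point): Centre of the square steel tube, 30 x 30 x 220 mm, 0.34 kg, lying loose along y of the jig, underside 16 mm and top 46 mm above the bench. Its own y axis runs along it, towards the stop end. It starts up to 5 mm off the side pads and 15 to 40 mm short of the end stop, and slides at about 1 to 3 N.
- tube_stop_end (a point): Middle of the tube's end face that comes against the end stop (closed flush with a black rubber bung).
- tube_free_end (a point): Middle of the tube's other end face (away from the stop, also closed flush with a bung), the one to push on.
- lever_left (a joint): Turn of the orange lever nearer the end stop, rad: 0 when it points to -x of the jig, away from the tube; grows counter-clockwise from above, towards -y. Starts at -0.4 to 0.3. Range -0.5 to 1.57; at 1.57 it is at its stop, along the tube, pointing away from the end stop. Its 40 mm eccentric cam grips the tube from about 1.3 on. Takes 2 N at the tip, 10-20 N at the end; stays where left (springs back 0.04 at most).
- lever_left_pivot (a point): On the left lever's vertical pivot axis (x -25, y 58 mm of the jig), on top of its hub, 52 mm above the bench.
- lever_left_tip (a point): Centre of the rounded end of the left lever's arm, 80 mm from the pivot axis, 62 mm above the bench. The arm is a 13 mm thick round bar that slopes from here to 56 mm high at 26 mm from the axis, then down to the hub; free space under it (plate top at 12 mm).
- lever_right (a joint): Turn of the orange lever farther from the end stop; same build, values and behaviour as lever_left.
- lever_right_pivot (a point): On the right lever's vertical pivot axis (x -25, y -58 mm of the jig), on top of its hub, 52 mm above the bench.
- lever_right_tip (a point): Centre of the rounded end of the right lever's arm, as for the left one.
- offcut_center (a point): Bystander: short round steel tube offcut standing on end behind the side pads, 38 mm across, 62 mm high; its centre.
- jar_center (a point): Bystander: blue flux jar with white lid standing left of the levers, 60 mm across, 60 mm high; its centre.
- block_center (a point): Bystander: dark steel setting block lying on the bench beyond the tube's free end, 50 x 75 x 25 mm; its centre.
- spanner_grip (a point): Bystander: steel spanner 150 mm long lying behind the jig; a point on its shank.
Mind the look-alikes: they are no part of the job. There is more than one size of the part that bears tube_center; the job needs the smallest.

How it is judged:
On the way, in this order (a step that is already met when the one before it is completed fails the run):
1. the tube's end is against the end stop (within 2 mm), with neither lever clamped yet (both under 0.9 rad) (y of tube_stop_end in the frame of jig above 0.11 m and value of joint each of lever_left, lever_right below 0.9 rad), for 0.2 s.
2. both levers are round in the clamped position (over 1.4 rad) (value of joint each of lever_left, lever_right above 1.4 rad), for 0.2 s.
At the end, for the whole second after the job is handed in: The tube lies on its rests with its end within 2 mm of the end stop and its side within 2 mm of both side pads, at rest, both levers over 1.4 rad (clamped) (all of step 2 and y of tube_stop_end in the frame of jig above 0.11 m and x of each of tube_stop_end, tube_free_end in the frame of jig above 0.013 m and z of tube_center in the frame of jig below 0.034 m and linear speed of tube below 0.01 m/s); the robot touches nothing.
It fails at once if the tube is lifted (more than 8 mm) or tipped up (z of tube_center in the frame of jig above 0.039 m or z of any of tube_stop_end, tube_free_end in the frame of jig above 0.043 m).
It fails at once if the tube offcut is knocked out of its place (more than 15 mm) (distance of offcut_center from where it was at the start of the episode above 0.015 m).
It fails at once if the jar is knocked out of its place (more than 15 mm) (distance of jar_center from where it was at the start of the episode above 0.015 m).
It fails at once if the setting block is knocked out of its place (more than 15 mm) (distance of block_center from where it was at the start of the episode above 0.015 m).
It fails at once if the spanner is knocked out of its place (more than 15 mm) (distance of spanner_grip from where it was at the start of the episode above 0.015 m).
It also fails if it takes over 61 s, if anything falls off the work surface, if the arm or the gripper's body presses on something with over 40 N, if the wrist force passes 120 N, or if a joint passes its speed limit or range.

## Working session

There is one attempt and no reset: what is moved stays moved. The work goes in short steps, Python scripts to look and compute and a shell command to move; the robot and the scene stay as the last step left them, time stands still between calls to the robot, and variables do not carry over. Pictures are saved under pics/ and viewed, and the job is handed in when it is done.

```bash
mkdir -p pics; ls; python3 - <<'E'
from workcell import bot
import cv2
print(bot.observe())
for n in ["side","top","wrist"]:
    print(n,bot.get_calibration(n))
    cv2.imwrite(f"pics/{n}0.png",bot.grab_frame(n))
E
```

```text
pics
{'clock': 0.0, 'qpos': array([ 1.07877593,  0.52201028, -0.03632186,  1.59998103,  0.02122741,
        1.0211163 , -0.11280604]), 'qd': array([-0.0004484 , -0.00028912,  0.00029378,  0.00087476,  0.00024354,
        0.00073741,  0.00047149]), 'joint_efforts': array([-1.36921826e-03, -9.27123070e+01,  1.97900422e+00, -3.69940567e+01,
        1.77030772e-02,  8.08440585e-03, -1.10294042e-05]), 'position': array([ 0.25571977, -0.56995073,  0.24773778]), 'tool_rot': array([-1.47606979,  1.56966703,  2.08733629]), 'force': array([-0.32658306, -0.26763717, -0.31030786]), 'moment': array([-0.01077753, -0.00092869,  0.02877143]), 'grip_width': 0.08526561938081509}
side {'fx': 409.00493383347435, 'fy': 409.00493383347435, 'cx': 317.63859891150906, 'cy': 204.83556678841657, 'R': array([[-0.90781523, -0.41895797, -0.01859342],
       [-0.28222848,  0.64313598, -0.71184493],
       [ 0.31019121, -0.64097608, -0.70209051]]), 't': array([0.4787102 , 0.2285042 , 0.78927294])}
top {'fx': 496.03149371293557, 'fy': 496.03149371293557, 'cx': 320.84340419500967, 'cy': 192.99463905506454, 'R': array([[ 0.01112094, -0.99980434,  0.01635845],
       [-0.99706221, -0.01232734, -0.07559746],
       [ 0.07578433, -0.01546968, -0.99700423]]), 't': array([-0.0530652 ,  0.52273923,  1.2967595 ])}
wrist {'fx': 309.70691628693146, 'fy': 309.70691628693146, 'cx': 316.3777155499955, 'cy': 197.6828117966632, 'R': array([[ 4.09520473e-01, -9.12300793e-01, -4.95385972e-04],
       [-8.79201480e-01, -3.94807426e-01,  2.66705555e-01],
       [-2.43511272e-01, -1.08785841e-01, -9.63777932e-01]]), 't': array([-0.62486282, -0.03606811,  0.37661095])}
```

View pics/side0.png

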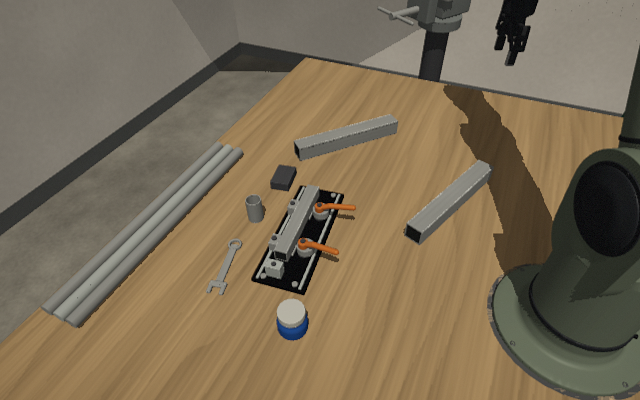

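View pics/top0.png

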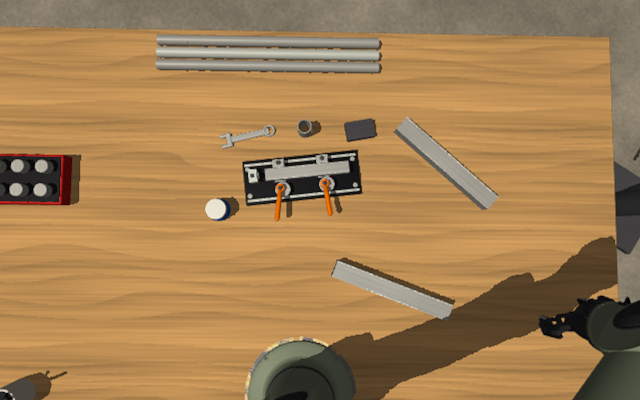

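View pics/wrist0.png

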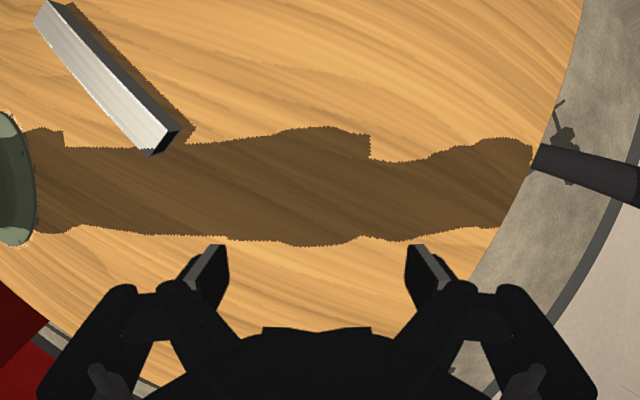

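The jig sits at about (300,178) in the top view with its end stop to the left (world +y). The levers point toward the robot. The jar is at (217,209), the offcut at (305,128), the block at (360,130) and the spanner at (247,136). I'll zoom in.

```bash
python3 - <<'E'
import cv2
t=cv2.imread("pics/top0.png")[110:230,190:390]; cv2.imwrite("pics/topz.png",cv2.resize(t,None,fx=4,fy=4,interpolation=cv2.INTER_CUBIC))
t=cv2.imread("pics/side0.png")[160:345,200:370]; cv2.imwrite("pics/sidez.png",cv2.resize(t,None,fx=3.2,fy=3.2,interpolation=cv2.INTER_CUBIC))
E
```

```text
(no output)
```

View pics/topz.png

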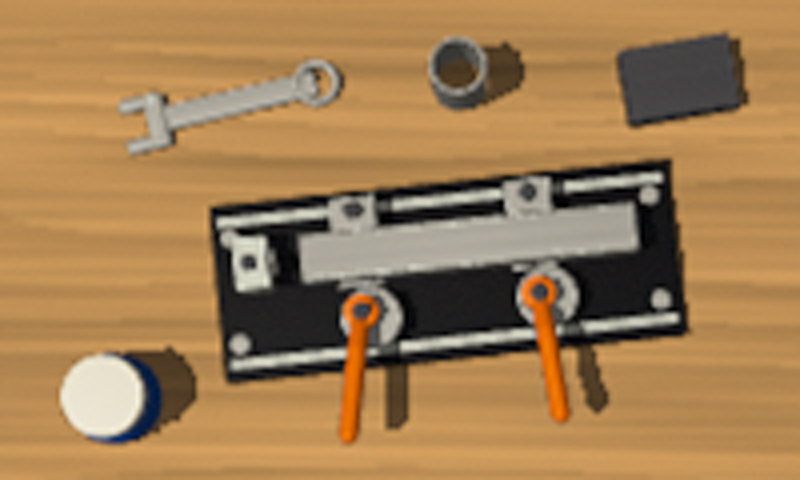

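View pics/sidez.png

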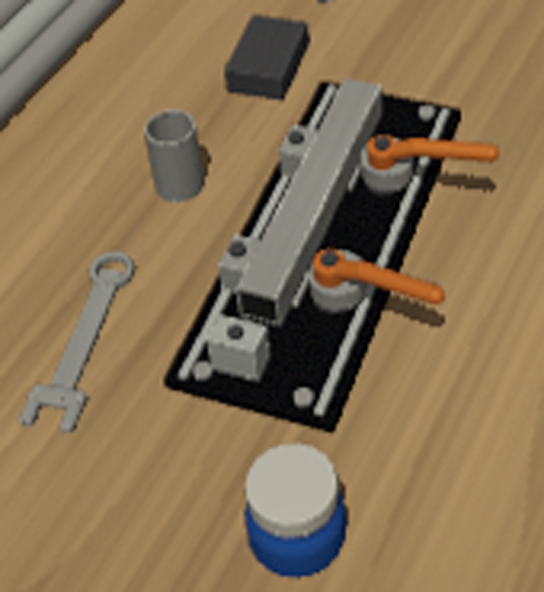

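```bash
cat > h.py <<'E'
import numpy as np, cv2
from workcell import bot
def ray(n,px,z,C=None):
    C=C or bot.get_calibration(n); R=np.array(C["R"]);t=np.array(C["t"])
    x=(px[0]-C["cx"])/C["fx"]; y=(px[1]-C["cy"])/C["fy"]
    if n=="wrist":
        r=np.hypot(x,y); d=np.array([x/r*np.sin(r),y/r*np.sin(r),np.cos(r)])
    else: d=np.array([x,y,1.])
    o=-R.T@t; d=R.T@d
    return o+d*(z-o[2])/d[2]
def proj(n,X,C=None):
    C=C or bot.get_calibration(n); p=np.array(C["R"])@X+np.array(C["t"])
    if n=="wrist":
        th=np.arctan2(np.hypot(p[0],p[1]),p[2]);k=th/np.hypot(p[0],p[1]);return np.array([C["cx"]+C["fx"]*p[0]*k,C["cy"]+C["fy"]*p[1]*k])
    return np.array([C["cx"]+C["fx"]*p[0]/p[2],C["cy"]+C["fy"]*p[1]/p[2]])
E
python3 - <<'E'
from h import *
np.set_printoptions(precision=4,suppress=True)
Tz=lambda p:((p[0]+.5)/4-.5+190,(p[1]+.5)/4-.5+110)
Sz=lambda p:(p[0]/3.2+200,p[1]/3.2+160)
P=[ray("top",Tz(p),.012) for p in [(211,208),(670,160),(688,330),(228,381)]]
P2=[ray("side",Sz(p),.012) for p in [(166,383),(324,81),(461,109),(333,430)]]
for Q in (P,P2):
    c=np.mean(Q,0); yv=(Q[0]+Q[3]-Q[1]-Q[2])/2; xv=(Q[0]+Q[1]-Q[2]-Q[3])/2
    print("c",c,"L",np.linalg.norm(yv),"W",np.linalg.norm(xv),"yaw(y)",np.arctan2(-yv[0],yv[1]),"yaw(x)",np.arctan2(xv[1],xv[0]))
c=np.mean(P,0)
T=[ray("top",Tz(p),.046) for p in [(300,237),(638,205),(640,249),(302,282)]]
T2=[ray("side",Sz(p),.046) for p in [(239,288),(350,80),(383,88),(280,298)]]
for Q in(T,T2): 
    print("tube c",np.mean(Q,0),"stop",(Q[0]+Q[3])/2,"free",(Q[1]+Q[2])/2,"L",np.linalg.norm(Q[0]+Q[3]-Q[1]-Q[2])/2,"w",np.linalg.norm(Q[0]+Q[1]-Q[2]-Q[3])/2)
for nm,p in [("tipL",(347,438)),("tipR",(561,416))]: print(nm,ray("top",Tz(p),.062))
for nm,p in [("tipL",(438,292)),("tipR",(492,153))]: print(nm,ray("side",Sz(p),.062))
for nm,p in [("pivL",(361,311)),("pivR",(540,290))]: print(nm,ray("top",Tz(p),.06))
E
```

```text
c [0.5663 0.0036 0.012 ] L 0.30907937740191843 W 0.11597012454732694 yaw(y) 0.12082168300983105 yaw(x) 0.11514080149468447
c [0.563  0.0066 0.012 ] L 0.31096068041368724 W 0.1163645896952664 yaw(y) 0.12100431833758342 yaw(x) 0.1132408892279212
tube c [ 0.58   -0.0103  0.046 ] stop [0.5679 0.0998 0.046 ] free [ 0.5921 -0.1204  0.046 ] L 0.22156617627532854 w 0.029257165221206725
tube c [ 0.5778 -0.0095  0.046 ] stop [0.5665 0.0986 0.046 ] free [ 0.5892 -0.1176  0.046 ] L 0.21739921981706703 w 0.02833236972648783
tipL [0.4518 0.0667 0.062 ]
tipR [ 0.4674 -0.07    0.062 ]
tipL [0.4536 0.0618 0.062 ]
tipR [ 0.4677 -0.0708  0.062 ]
pivL [0.5335 0.0593 0.06  ]
pivR [ 0.5485 -0.0557  0.06  ]
```

```bash
cat >> h.py <<'E'
from scipy.spatial.transform import Rotation as Ro
np.set_printoptions(precision=4,suppress=True)
JC=np.array([.565,.005,0.]); YAW=.12
JR=Ro.from_euler('z',YAW).as_matrix()
def jig(p): return JC+JR@np.array(p,float)
def tojig(p): return JR.T@(np.array(p)-JC)
def pose():
    o=bot.observe(); return o, np.array(o["position"]), Ro.from_euler('xyz',o["tool_rot"]).as_matrix()
def plan(targets, Rt=None):
    o,p,R=pose(); print("t",o["clock"],"p",p,"jig",tojig(p),"F",o["force"],"w",o["grip_width"]); print(R)
    for T in targets:
        print("jig",T,"->shift",R.T@(jig(T)-p))
    if Rt is not None: print("rotvec deg",np.degrees(Ro.from_matrix(R.T@Rt).as_rotvec()))
def down(a): # tool z at world angle a, x down
    z=np.array([np.cos(a),np.sin(a),0]);x=np.array([0,0,-1.]);return np.stack([x,np.cross(z,x),z],1)
E
python3 - <<'E'
from h import *
plan([(.017,-.19,.15),(.017,-.19,.043),(.017,-.17,.043)])
for k in range(4):plan([],down(YAW+k*np.pi/2))
E
```

```text
t 0.15 p [ 0.2557 -0.57    0.2479] jig [-0.3759 -0.5339  0.2479] F [-0.4516 -0.0031 -0.3755] w 0.08498934329891702
[[-0.0004  0.4094 -0.9124]
 [ 0.0007 -0.9124 -0.4094]
 [-1.     -0.0008  0.0001]]
jig (0.017, -0.19, 0.15) ->shift [ 0.098  -0.2115 -0.4773]
jig (0.017, -0.19, 0.043) ->shift [ 0.205  -0.2114 -0.4773]
jig (0.017, -0.17, 0.043) ->shift [ 0.205  -0.2305 -0.4833]
t 0.15 p [ 0.2557 -0.57    0.2479] jig [-0.3759 -0.5339  0.2479] F [-0.4516 -0.0031 -0.3755] w 0.08498934329891702
[[-0.0004  0.4094 -0.9124]
 [ 0.0007 -0.9124 -0.4094]
 [-1.     -0.0008  0.0001]]
rotvec deg [-162.7085   -0.0675    0.0163]
t 0.15 p [ 0.2557 -0.57    0.2479] jig [-0.3759 -0.5339  0.2479] F [-0.4516 -0.0031 -0.3755] w 0.08498934329891702
[[-0.0004  0.4094 -0.9124]
 [ 0.0007 -0.9124 -0.4094]
 [-1.     -0.0008  0.0001]]
rotvec deg [107.2914   0.048    0.0293]
t 0.15 p [ 0.2557 -0.57    0.2479] jig [-0.3759 -0.5339  0.2479] F [-0.4516 -0.0031 -0.3755] w 0.08498934329891702
[[-0.0004  0.4094 -0.9124]
 [ 0.0007 -0.9124 -0.4094]
 [-1.     -0.0008  0.0001]]
rotvec deg [17.2915  0.0114  0.0472]
t 0.15 p [ 0.2557 -0.57    0.2479] jig [-0.3759 -0.5339  0.2479] F [-0.4516 -0.0031 -0.3755] w 0.08498934329891702
[[-0.0004  0.4094 -0.9124]
 [ 0.0007 -0.9124 -0.4094]
 [-1.     -0.0008  0.0001]]
rotvec deg [-72.7085  -0.027    0.0442]
```

```bash
python3 -m creep '[{"tx":0.0,"ty":-0.02,"tz":-0.045,"wx":5,"claw":1},{"tx":0.01,"ty":-0.04,"tz":-0.09,"wx":10,"claw":1},{"tx":0.02,"ty":-0.06,"tz":-0.135,"wx":17.3,"claw":1},{"tx":0.03,"ty":-0.08,"tz":-0.18,"wx":17.3,"claw":1},{"tx":0.04,"ty":-0.1,"tz":-0.225,"wx":17.3,"claw":1},{"tx":0.05,"ty":-0.12,"tz":-0.27,"wx":17.3,"claw":1},{"tx":0.06,"ty":-0.14,"tz":-0.315,"wx":17.3,"claw":1},{"tx":0.06,"ty":-0.16,"tz":-0.36,"wx":17.3,"claw":1}]' 40
python3 - <<'E'
from h import *
plan([(.017,-.19,.15),(.017,-.19,.043),(.017,-.17,.043)],down(YAW+np.pi))
E
```

```text
t 0.15 p [ 0.2557 -0.57    0.2479] jig [-0.3759 -0.5339  0.2479] F [-0.4516 -0.0031 -0.3755] w 0.08498934329891702
[[-0.0004  0.4094 -0.9124]
 [ 0.0007 -0.9124 -0.4094]
 [-1.     -0.0008  0.0001]]
jig (0.017, -0.19, 0.15) ->shift [ 0.098  -0.2115 -0.4773]
jig (0.017, -0.19, 0.043) ->shift [ 0.205  -0.2114 -0.4773]
jig (0.017, -0.17, 0.043) ->shift [ 0.205  -0.2305 -0.4833]
rotvec deg [17.2915  0.0114  0.0472]$[0]: bad value
```

```bash
python3 -m creep '[{"wx":5.0,"wy":0,"wz":0,"tx":0.0,"ty":-0.02,"tz":-0.045,"claw":1}]' 40
```

```text
clock: 0.25
position: [0.284, -0.5367, 0.2474]
tool_rot: [-0.052, 1.568, -2.867]
force: [1.0, 0.8, 0.1]
grip_width: 0.0734
```

```bash
python3 -m creep --help
```

```text
invalid input: not JSON, or not a number
```

```bash
python3 - <<'E'
from h import *
plan([(.017,-.19,.15)],down(YAW+np.pi))
E
```

```text
t 0.25 p [ 0.284  -0.5367  0.2474] jig [-0.3438 -0.5042  0.2474] F [0.9757 0.8403 0.1018] w 0.07340065674883721
[[-0.0028  0.3209 -0.9471]
 [-0.0008 -0.9471 -0.3209]
 [-1.     -0.0001  0.0029]]
jig (0.017, -0.19, 0.15) ->shift [ 0.0962 -0.2335 -0.4179]
rotvec deg [11.839   0.1652 -0.0085]
```

```bash
python3 -m creep '[{"wx":6,"wy":0,"wz":0,"tx":0.0,"ty":-0.02,"tz":-0.04,"claw":1},{"wx":11.8,"wy":0,"wz":0,"tx":0.01,"ty":-0.04,"tz":-0.08,"claw":1},{"wx":11.8,"wy":0,"wz":0,"tx":0.02,"ty":-0.06,"tz":-0.12,"claw":1},{"wx":11.8,"wy":0,"wz":0,"tx":0.03,"ty":-0.085,"tz":-0.16,"claw":1},{"wx":11.8,"wy":0,"wz":0,"tx":0.04,"ty":-0.11,"tz":-0.2,"claw":1},{"wx":11.8,"wy":0,"wz":0,"tx":0.05,"ty":-0.135,"tz":-0.24,"claw":1},{"wx":11.8,"wy":0,"wz":0,"tx":0.06,"ty":-0.155,"tz":-0.28,"claw":1},{"wx":11.8,"wy":0,"wz":0,"tx":0.06,"ty":-0.175,"tz":-0.32,"claw":1}]' 40
python3 - <<'E'
from h import *
plan([(.017,-.19,.12),(.017,-.17,.045)],down(YAW+np.pi))
E
```

```text
clock: 1.05
position: [0.5313, -0.2665, 0.1852]
tool_rot: [-0.105, 1.566, -3.126]
force: [0.7, -0.9, 1.1]
grip_width: 0.0002
t 1.05 p [ 0.5313 -0.2665  0.1852] jig [-0.066  -0.2655  0.1852] F [ 0.7085 -0.8635  1.1103] w 0.00019687490471423749
[[-0.0046  0.1206 -0.9927]
 [-0.0001 -0.9927 -0.1206]
 [-1.     -0.0005  0.0045]]
jig (0.017, -0.19, 0.12) ->shift [ 0.0648 -0.0754 -0.0834]
jig (0.017, -0.17, 0.045) ->shift [ 0.1398 -0.0954 -0.0837]
rotvec deg [0.0508 0.2601 0.0274]
```

```bash
python3 -m creep '[{"wx":0,"wy":0.26,"wz":0,"tx":0.03,"ty":-0.035,"tz":-0.035,"claw":1},{"wx":0,"wy":0.26,"wz":0,"tx":0.065,"ty":-0.065,"tz":-0.07,"claw":1},{"wx":0,"wy":0.26,"wz":0,"tx":0.065,"ty":-0.075,"tz":-0.083,"claw":1},{"wx":0,"wy":0.26,"wz":0,"tx":0.1,"ty":-0.08,"tz":-0.083,"claw":1},{"wx":0,"wy":0.26,"wz":0,"tx":0.14,"ty":-0.085,"tz":-0.083,"claw":1},{"wx":0,"wy":0.26,"wz":0,"tx":0.14,"ty":-0.085,"tz":-0.083,"claw":1}]' 40
python3 - <<'E'
from h import *
plan([(.016,-.125,.045)],down(YAW+np.pi))
cv2.imwrite("pics/w1.png",bot.grab_frame("wrist"))
t=bot.grab_frame("side")[120:320,200:400];cv2.imwrite("pics/s1.png",cv2.resize(t,None,fx=3,fy=3,interpolation=cv2.INTER_CUBIC))
E
```

```text
clock: 1.65
position: [0.5999, -0.1704, 0.0403]
tool_rot: [-0.432, 1.563, 2.832]
force: [-1.0, -0.4, -0.0]
grip_width: 0.0001
t 1.65 p [ 0.5999 -0.1704  0.0403] jig [ 0.0137 -0.1783  0.0403] F [-1.0203 -0.4045 -0.0234] w 9.069802524993377e-05
[[-0.0076  0.122  -0.9925]
 [ 0.0024 -0.9925 -0.1221]
 [-1.     -0.0034  0.0073]]
jig (0.016, -0.125, 0.045) ->shift [-0.0046 -0.0533 -0.0024]
rotvec deg [0.1347 0.4171 0.1919]
```

View pics/w1.png

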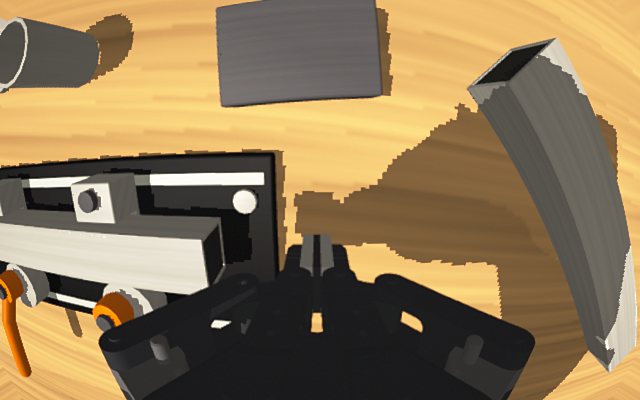

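View pics/s1.png

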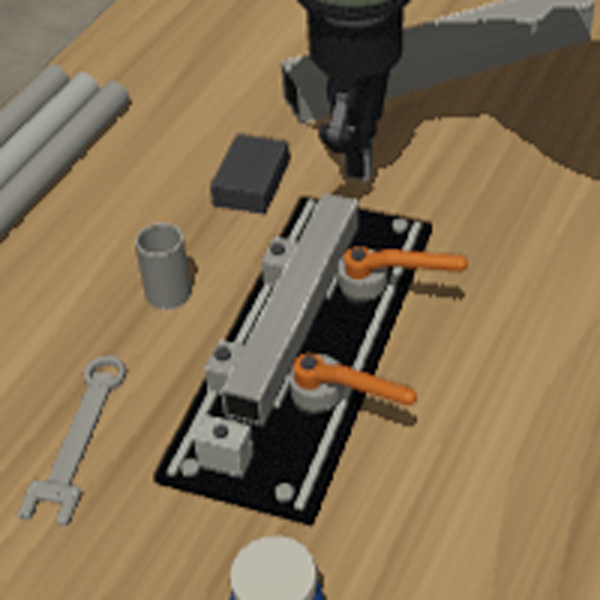

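```bash
python3 -m creep '[{"wx":0,"wy":0.4,"wz":0,"tx":-0.005,"ty":-0.015,"tz":-0.002,"claw":1},{"wx":0,"wy":0.4,"wz":0,"tx":-0.005,"ty":-0.025,"tz":-0.002,"claw":1},{"wx":0,"wy":0.4,"wz":0,"tx":-0.005,"ty":-0.031,"tz":-0.002,"claw":1},{"wx":0,"wy":0.4,"wz":0,"tx":-0.005,"ty":-0.035,"tz":-0.002,"claw":1},{"wx":0,"wy":0.4,"wz":0,"tx":-0.005,"ty":-0.039,"tz":-0.002,"claw":1},{"wx":0,"wy":0.4,"wz":0,"tx":-0.005,"ty":-0.043,"tz":-0.002,"claw":1},{"wx":0,"wy":0.4,"wz":0,"tx":-0.005,"ty":-0.047,"tz":-0.002,"claw":1},{"wx":0,"wy":0.4,"wz":0,"tx":-0.005,"ty":-0.05,"tz":-0.002,"claw":1}]' 40
python3 - <<'E'
from h import *
plan([(.016,-.125,.045)],down(YAW+np.pi))
t=bot.grab_frame("top")[110:230,190:390];cv2.imwrite("pics/t2.png",cv2.resize(t,None,fx=4,fy=4,interpolation=cv2.INTER_CUBIC))
t=bot.grab_frame("side")[160:320,200:360];cv2.imwrite("pics/s2.png",cv2.resize(t,None,fx=3.75,fy=3.75,interpolation=cv2.INTER_CUBIC))
E
```

```text
clock: 2.55
position: [0.5987, -0.1227, 0.0504]
tool_rot: [-3.127, 1.565, 0.135]
force: [0.9, -3.5, 2.9]
grip_width: 0.0
t 2.55 p [ 0.5987 -0.1227  0.0504] jig [ 0.0182 -0.1309  0.0504] F [ 0.9237 -3.4905  2.8543] w 3.6512061728007084e-05
[[ 0.0062  0.12   -0.9928]
 [ 0.0008 -0.9928 -0.12  ]
 [-1.     -0.0001 -0.0063]]
jig (0.016, -0.125, 0.045) ->shift [ 0.0054 -0.0059  0.0022]
rotvec deg [ 0.0172 -0.3603  0.0052]
```

View pics/t2.png

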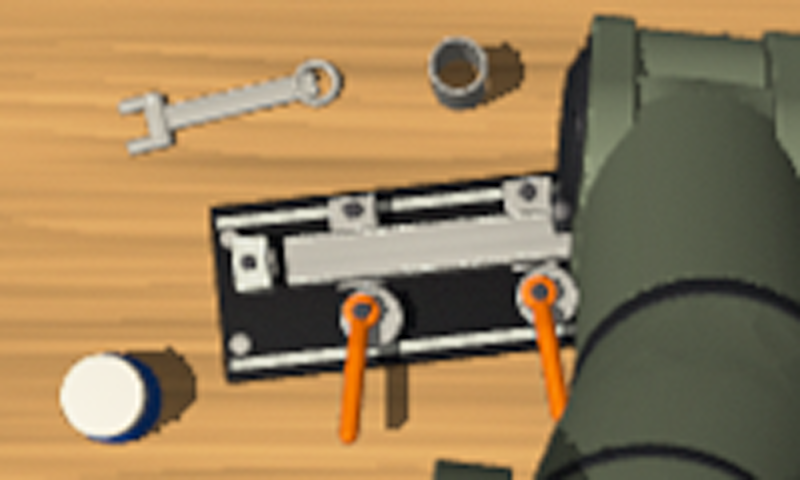

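View pics/s2.png

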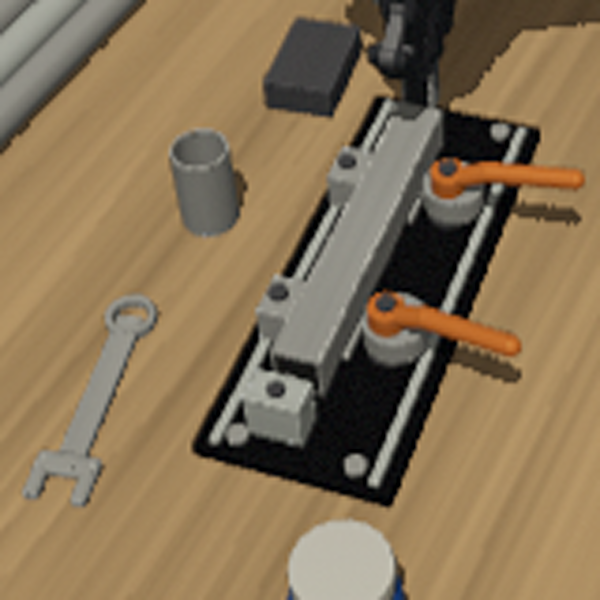

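```bash
python3 -m creep '[{"wx":0,"wy":-0.3,"wz":0,"tx":0.003,"ty":-0.003,"tz":0.002,"claw":1},{"wx":0,"wy":-0.3,"wz":0,"tx":0.003,"ty":-0.006,"tz":0.002,"claw":1},{"wx":0,"wy":-0.3,"wz":0,"tx":0.003,"ty":-0.008,"tz":0.002,"claw":1},{"wx":0,"wy":-0.3,"wz":0,"tx":0.003,"ty":-0.01,"tz":0.002,"claw":1}]' 40
python3 -m creep '[{"wx":0,"wy":0,"wz":0,"tx":0,"ty":-0.0015,"tz":0,"claw":1},{"wx":0,"wy":0,"wz":0,"tx":0,"ty":-0.003,"tz":0,"claw":1}]' 40
python3 - <<'E'
from h import *
plan([])
E
```

```text
clock: 3.05
position: [0.5954, -0.1142, 0.0472]
tool_rot: [2.075, 1.569, -0.947]
force: [3.3, -18.8, 0.3]
grip_width: 0.0
clock: 3.25
position: [0.5951, -0.1142, 0.0474]
tool_rot: [1.811, 1.566, -1.212]
force: [3.1, -22.4, -0.2]
grip_width: 0.0002
t 3.25 p [ 0.5951 -0.1142  0.0474] jig [ 0.0157 -0.1219  0.0474] F [  3.1048 -22.4068  -0.1752] w 0.00016699521595195632
[[ 0.0018  0.1177 -0.993 ]
 [-0.0047 -0.993  -0.1177]
 [-1.      0.0048 -0.0012]]
```

Force rose to 22 N with no further motion, at the predicted y. I'll back off and check.

```bash
python3 -m creep '[{"wx":0,"wy":0,"wz":0,"tx":0,"ty":0.01,"tz":0,"claw":1},{"wx":0,"wy":0,"wz":0,"tx":0,"ty":0.03,"tz":0,"claw":1},{"wx":0,"wy":0,"wz":0,"tx":-0.03,"ty":0.03,"tz":0,"claw":1},{"wx":0,"wy":0,"wz":0,"tx":-0.08,"ty":0.03,"tz":0,"claw":1},{"wx":0,"wy":0,"wz":0,"tx":-0.08,"ty":0.03,"tz":0.04,"claw":1}]' 40
python3 - <<'E'
from h import *
t=bot.grab_frame("top")[110:230,190:390];cv2.imwrite("pics/t3.png",cv2.resize(t,None,fx=4,fy=4,interpolation=cv2.INTER_CUBIC))
t=bot.grab_frame("side")[160:320,200:360];cv2.imwrite("pics/s3.png",cv2.resize(t,None,fx=3.75,fy=3.75,interpolation=cv2.INTER_CUBIC))
plan([(-.115,-.02,.14),(-.115,-.02,.065)],down(YAW+np.pi))
# where things are in jig frame
Tz=lambda p:((p[0]+.5)/4-.5+190,(p[1]+.5)/4-.5+110)
for nm,p,z in [("tipL",(347,438),.062),("tipR",(561,416),.062),("pivL",(361,311),.06),("pivR",(540,290),.06),("jar",(103,395),.06)]: print(nm,tojig(ray("top",Tz(p),z)))
E
```

```text
clock: 3.75
position: [0.5642, -0.1475, 0.1324]
tool_rot: [2.619, 1.558, -0.402]
force: [0.3, -0.1, -0.5]
grip_width: 0.0001
t 3.85 p [ 0.5552 -0.1491  0.1282] jig [-0.0282 -0.1518  0.1282] F [ 0.1472  0.0122 -0.0988] w -7.686242279939148e-05
[[-0.0001  0.1163 -0.9932]
 [-0.0048 -0.9932 -0.1163]
 [-1.      0.0047  0.0007]]
jig (-0.115, -0.02, 0.14) ->shift [-0.0123 -0.1314  0.0873]
jig (-0.115, -0.02, 0.065) ->shift [ 0.0627 -0.1318  0.0872]
rotvec deg [-0.1956  0.0392 -0.2721]
tipL [-0.105   0.0748  0.062 ]
tipR [-0.1059 -0.0628  0.062 ]
pivL [-0.0248  0.0577  0.06  ]
pivR [-0.0236 -0.0583  0.06  ]
jar [-0.0608  0.2271  0.06  ]
```

View pics/t3.png

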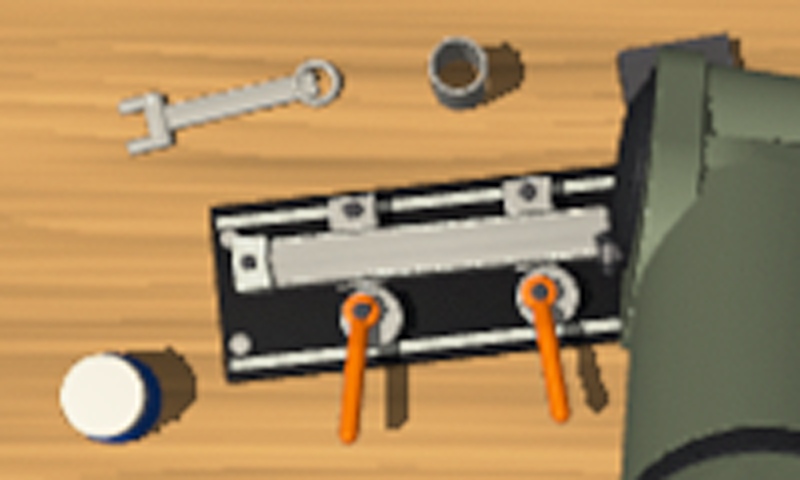

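View pics/s3.png

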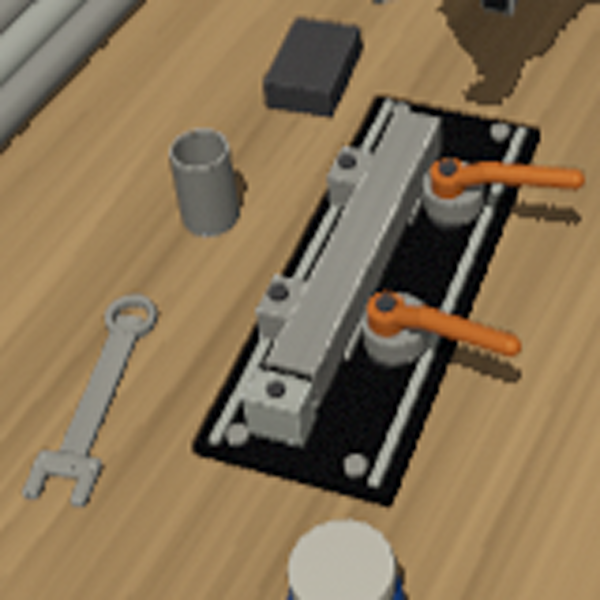

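```bash
cat >> h.py <<'E'
def leverpath(py,ths,r=.072,z=.062):
    out=[]
    for th in ths:
        d=np.array([-np.cos(th),-np.sin(th)]);n=np.array([np.sin(th),-np.cos(th)])
        q=np.array([-.025,py])+r*d-.0065*n-np.array([.011,-.015])
        out.append((round(q[0],4),round(q[1],4),z))
    return out
E
python3 - <<'E'
from h import *
plan([(-.105,-.02,.13),(-.105,-.02,.062)]+leverpath(-.058,[.06]),down(YAW+np.pi))
E
```

```text
t 3.85 p [ 0.5552 -0.1491  0.1282] jig [-0.0282 -0.1518  0.1282] F [ 0.1472  0.0122 -0.0988] w -7.686242279939148e-05
[[-0.0001  0.1163 -0.9932]
 [-0.0048 -0.9932 -0.1163]
 [-1.      0.0047  0.0007]]
jig (-0.105, -0.02, 0.13) ->shift [-0.0023 -0.1315  0.0773]
jig (-0.105, -0.02, 0.062) ->shift [ 0.0657 -0.1318  0.0772]
jig (np.float64(-0.1083), np.float64(-0.0408), 0.062) ->shift [ 0.0658 -0.111   0.0805]
rotvec deg [-0.1956  0.0392 -0.2721]
```

```bash
python3 -m creep '[{"wx":0,"wy":0,"wz":0,"tx":-0.01,"ty":-0.04,"tz":0.025,"claw":1},{"wx":0,"wy":0,"wz":-0.2,"tx":-0.01,"ty":-0.08,"tz":0.05,"claw":1},{"wx":0,"wy":0,"wz":-0.2,"tx":-0.01,"ty":-0.12,"tz":0.075,"claw":1},{"wx":0,"wy":0,"wz":-0.2,"tx":-0.002,"ty":-0.132,"tz":0.077,"claw":1},{"wx":0,"wy":0,"wz":-0.2,"tx":-0.002,"ty":-0.132,"tz":0.077,"claw":1},{"wx":0,"wy":0,"wz":-0.2,"tx":0.03,"ty":-0.132,"tz":0.077,"claw":1},{"wx":0,"wy":0,"wz":-0.2,"tx":0.065,"ty":-0.132,"tz":0.077,"claw":1},{"wx":0,"wy":0,"wz":-0.2,"tx":0.065,"ty":-0.132,"tz":0.077,"claw":1}]' 40
python3 - <<'E'
from h import *
plan(leverpath(-.058,[.05,.2,.35,.5,.65,.8,.95,1.1,1.25,1.4,1.5,1.57,1.65]),down(YAW+np.pi))
t=bot.grab_frame("side")[160:320,200:360];cv2.imwrite("pics/s4.png",cv2.resize(t,None,fx=3.75,fy=3.75,interpolation=cv2.INTER_CUBIC))
E
```

```text
clock: 4.65
position: [0.4619, -0.0281, 0.0596]
tool_rot: [0.162, 1.564, -2.864]
force: [-0.0, 0.6, 1.2]
grip_width: 0.0001
t 4.65 p [ 0.4619 -0.0281  0.0596] jig [-0.1063 -0.0205  0.0596] F [-0.0465  0.6083  1.1564] w 6.794219963793401e-05
[[-0.0062  0.1156 -0.9933]
 [-0.0018 -0.9933 -0.1156]
 [-1.      0.001   0.0063]]
jig (np.float64(-0.1082), np.float64(-0.0401), 0.062) ->shift [-0.0024  0.0196  0.0018]
jig (np.float64(-0.1079), np.float64(-0.0509), 0.062) ->shift [-0.0024  0.0304  0.0015]
jig (np.float64(-0.1059), np.float64(-0.0616), 0.062) ->shift [-0.0024  0.0411 -0.0005]
jig (np.float64(-0.1023), np.float64(-0.0718), 0.062) ->shift [-0.0024  0.0513 -0.0042]
jig (np.float64(-0.0973), np.float64(-0.0814), 0.062) ->shift [-0.0024  0.0609 -0.0092]
jig (np.float64(-0.0908), np.float64(-0.0901), 0.062) ->shift [-0.0025  0.0696 -0.0158]
jig (np.float64(-0.0832), np.float64(-0.0978), 0.062) ->shift [-0.0025  0.0772 -0.0234]
jig (np.float64(-0.0745), np.float64(-0.1042), 0.062) ->shift [-0.0026  0.0836 -0.0321]
jig (np.float64(-0.0649), np.float64(-0.1093), 0.062) ->shift [-0.0026  0.0886 -0.0417]
jig (np.float64(-0.0546), np.float64(-0.1128), 0.062) ->shift [-0.0027  0.0921 -0.0521]
jig (np.float64(-0.0476), np.float64(-0.1144), 0.062) ->shift [-0.0027  0.0937 -0.0591]
jig (np.float64(-0.0426), np.float64(-0.115), 0.062) ->shift [-0.0028  0.0943 -0.0641]
jig (np.float64(-0.0368), np.float64(-0.1153), 0.062) ->shift [-0.0028  0.0945 -0.0699]
rotvec deg [-0.2349  0.3637 -0.0585]
```

View pics/s4.png

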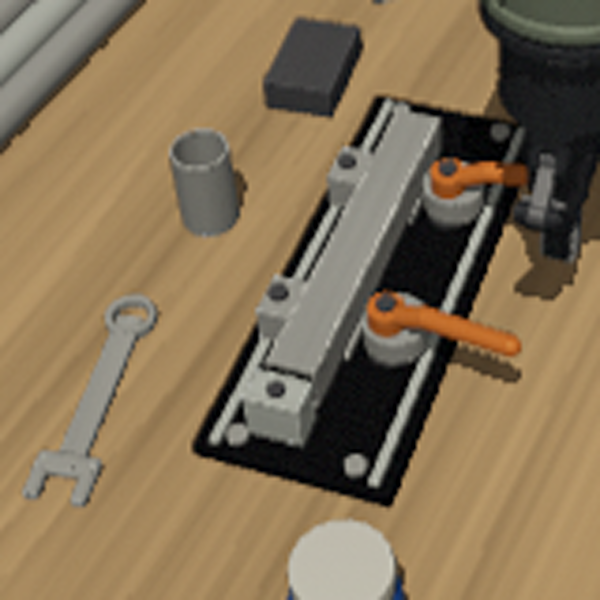

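```bash
python3 -m creep '[{"wx":0,"wy":0.3,"wz":0,"tx":-0.002,"ty":0.02,"tz":0.002,"claw":1},{"wx":0,"wy":0.3,"wz":0,"tx":-0.002,"ty":0.03,"tz":0.0015,"claw":1},{"wx":0,"wy":0.3,"wz":0,"tx":-0.002,"ty":0.041,"tz":-0.0005,"claw":1},{"wx":0,"wy":0.3,"wz":0,"tx":-0.002,"ty":0.051,"tz":-0.004,"claw":1},{"wx":0,"wy":0.3,"wz":0,"tx":-0.002,"ty":0.061,"tz":-0.009,"claw":1},{"wx":0,"wy":0.3,"wz":0,"tx":-0.002,"ty":0.0695,"tz":-0.016,"claw":1},{"wx":0,"wy":0.3,"wz":0,"tx":-0.002,"ty":0.077,"tz":-0.0235,"claw":1},{"wx":0,"wy":0.3,"wz":0,"tx":-0.002,"ty":0.0835,"tz":-0.032,"claw":1}]' 40
python3 - <<'E'
from h import *
plan(leverpath(-.058,[1.1,1.25,1.4,1.5,1.57,1.65,1.75]),down(YAW+np.pi))
t=bot.grab_frame("side")[160:320,200:360];cv2.imwrite("pics/s5.png",cv2.resize(t,None,fx=3.75,fy=3.75,interpolation=cv2.INTER_CUBIC))
E
```

```text
clock: 5.5
position: [0.5047, -0.1079, 0.0634]
tool_rot: [1.783, 1.57, -1.243]
force: [-2.6, -0.9, 0.6]
grip_width: 0.0002
t 5.5 p [ 0.5047 -0.1079  0.0634] jig [-0.0733 -0.1049  0.0634] F [-2.6411 -0.8926  0.5691] w 0.0001510945300923765
[[ 0.0004  0.1152 -0.9933]
 [-0.0012 -0.9933 -0.1152]
 [-1.      0.0013 -0.0003]]
jig (np.float64(-0.0745), np.float64(-0.1042), 0.062) ->shift [ 0.0014 -0.0007  0.0012]
jig (np.float64(-0.0649), np.float64(-0.1093), 0.062) ->shift [ 0.0014  0.0044 -0.0085]
jig (np.float64(-0.0546), np.float64(-0.1128), 0.062) ->shift [ 0.0014  0.0078 -0.0188]
jig (np.float64(-0.0476), np.float64(-0.1144), 0.062) ->shift [ 0.0014  0.0094 -0.0258]
jig (np.float64(-0.0426), np.float64(-0.115), 0.062) ->shift [ 0.0014  0.01   -0.0308]
jig (np.float64(-0.0368), np.float64(-0.1153), 0.062) ->shift [ 0.0014  0.0103 -0.0366]
jig (np.float64(-0.0296), np.float64(-0.115), 0.062) ->shift [ 0.0014  0.0099 -0.0438]
rotvec deg [-0.2591 -0.0153 -0.0717]
```

View pics/s5.png

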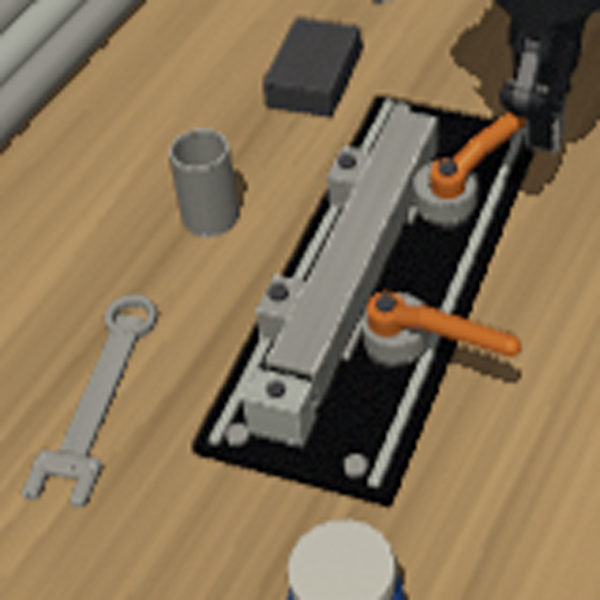

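The lever is following the finger; the tube is still at the stop. On to the end of its travel.

```bash
python3 -m creep '[{"wx":0,"wy":0,"wz":0,"tx":0.001,"ty":0.0044,"tz":-0.0085,"claw":1},{"wx":0,"wy":0,"wz":0,"tx":0.001,"ty":0.007,"tz":-0.015,"claw":1},{"wx":0,"wy":0,"wz":0,"tx":0.001,"ty":0.0085,"tz":-0.021,"claw":1},{"wx":0,"wy":0,"wz":0,"tx":0.001,"ty":0.0095,"tz":-0.026,"claw":1},{"wx":0,"wy":0,"wz":0,"tx":0.001,"ty":0.01,"tz":-0.029,"claw":1},{"wx":0,"wy":0,"wz":0,"tx":0.001,"ty":0.01,"tz":-0.031,"claw":1}]' 40
python3 - <<'E'
from h import *
plan(leverpath(-.058,[1.5,1.57,1.65,1.75]))
E
```

```text
clock: 6.15
position: [0.5357, -0.1159, 0.062]
tool_rot: [0.43, 1.566, -2.597]
force: [-16.7, -4.3, 7.7]
grip_width: -0.0002
t 6.15 p [ 0.5357 -0.1159  0.062 ] jig [-0.0436 -0.1165  0.062 ] F [-16.6577  -4.2787   7.6692] w -0.00021516778546487676
[[-0.004   0.1138 -0.9935]
 [-0.0024 -0.9935 -0.1138]
 [-1.      0.002   0.0043]]
jig (np.float64(-0.0476), np.float64(-0.1144), 0.062) ->shift [ 0.0001 -0.0021  0.004 ]
jig (np.float64(-0.0426), np.float64(-0.115), 0.062) ->shift [ 0.     -0.0015 -0.001 ]
jig (np.float64(-0.0368), np.float64(-0.1153), 0.062) ->shift [ 0.     -0.0013 -0.0068]
jig (np.float64(-0.0296), np.float64(-0.115), 0.062) ->shift [-0.     -0.0016 -0.014 ]
```

```bash
python3 -m creep '[{"wx":0,"wy":0,"wz":0,"tx":0,"ty":0,"tz":-0.002,"claw":1},{"wx":0,"wy":0,"wz":0,"tx":0,"ty":0,"tz":-0.004,"claw":1},{"wx":0,"wy":0,"wz":0,"tx":0,"ty":0,"tz":-0.004,"claw":1}]' 40
python3 - <<'E'
from h import *
plan([])
t=bot.grab_frame("side")[160:320,200:360];cv2.imwrite("pics/s6.png",cv2.resize(t,None,fx=3.75,fy=3.75,interpolation=cv2.INTER_CUBIC))
E
```

```text
clock: 6.45
position: [0.5371, -0.1161, 0.0616]
tool_rot: [0.187, 1.56, -2.841]
force: [-18.6, -4.1, 13.7]
grip_width: 0.0001
t 6.45 p [ 0.5371 -0.1161  0.0616] jig [-0.0422 -0.1169  0.0616] F [-18.5805  -4.05    13.714 ] w 0.00010658288740682645
[[-0.0099  0.1131 -0.9935]
 [-0.0031 -0.9936 -0.1131]
 [-0.9999  0.0019  0.0102]]
```

View pics/s6.png

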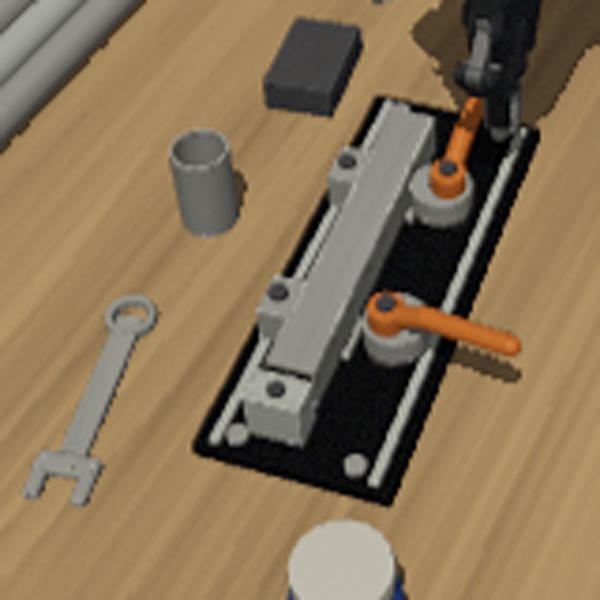

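```bash
python3 -m creep '[{"wx":0,"wy":0,"wz":0,"tx":0,"ty":0,"tz":-0.004,"claw":1},{"wx":0,"wy":0,"wz":0,"tx":0,"ty":0,"tz":-0.007,"claw":1},{"wx":0,"wy":0,"wz":0,"tx":0,"ty":0,"tz":-0.007,"claw":1}]' 40
python3 - <<'E'
from h import *
plan([])
E
```

```text
clock: 6.8
position: [0.539, -0.1162, 0.061]
tool_rot: [0.062, 1.55, -2.967]
force: [-34.1, -3.6, 26.9]
grip_width: -0.0
t 6.8 p [ 0.539  -0.1162  0.061 ] jig [-0.0403 -0.1172  0.061 ] F [-34.0922  -3.5864  26.9463] w -3.0290960303581646e-05
[[-0.0206  0.112  -0.9935]
 [-0.0036 -0.9937 -0.1119]
 [-0.9998  0.0013  0.0209]]
```

```bash
python3 -m creep '[{"wx":0,"wy":0,"wz":0,"tx":0,"ty":0,"tz":0.012,"claw":1},{"wx":0,"wy":-1.2,"wz":0,"tx":0,"ty":0,"tz":0.035,"claw":1},{"wx":0,"wy":-1.2,"wz":0,"tx":-0.03,"ty":0,"tz":0.05,"claw":1},{"wx":0,"wy":-1.2,"wz":0,"tx":-0.07,"ty":0,"tz":0.06,"claw":1},{"wx":0,"wy":-1.2,"wz":0,"tx":-0.07,"ty":-0.045,"tz":0.065,"claw":1}]' 40
python3 - <<'E'
from h import *
plan([(-.108,.12,.13),(-.108,.12,.062)],down(YAW+np.pi))
E
```

```text
clock: 7.3
position: [0.473, -0.0827, 0.1361]
tool_rot: [0.126, 1.535, -2.911]
force: [2.3, 2.8, -1.5]
grip_width: 0.0001
t 7.3 p [ 0.473  -0.0827  0.1361] jig [-0.1018 -0.0761  0.1361] F [ 2.2595  2.7512 -1.4753] w 0.0001267648569153115
[[-0.0344  0.1047 -0.9939]
 [-0.0081 -0.9945 -0.1044]
 [-0.9994  0.0044  0.0351]]
jig (-0.108, 0.12, 0.13) ->shift [ 0.0055 -0.196   0.0089]
jig (-0.108, 0.12, 0.062) ->shift [ 0.0735 -0.1963  0.0066]
rotvec deg [-0.8724  2.0115 -0.2395]
```

```bash
python3 -m creep '[{"wx":-0.5,"wy":1,"wz":0,"tx":0,"ty":-0.045,"tz":0.003,"claw":1},{"wx":-0.9,"wy":2,"wz":0,"tx":0,"ty":-0.09,"tz":0.006,"claw":1},{"wx":-0.9,"wy":2,"wz":0,"tx":0,"ty":-0.135,"tz":0.009,"claw":1},{"wx":-0.9,"wy":2,"wz":0,"tx":0,"ty":-0.18,"tz":0.009,"claw":1},{"wx":-0.9,"wy":2,"wz":0,"tx":0.005,"ty":-0.196,"tz":0.009,"claw":1},{"wx":-0.9,"wy":2,"wz":0,"tx":0.01,"ty":-0.196,"tz":0.008,"claw":1},{"wx":-0.9,"wy":2,"wz":0,"tx":0.04,"ty":-0.196,"tz":0.007,"claw":1},{"wx":-0.9,"wy":2,"wz":0,"tx":0.073,"ty":-0.196,"tz":0.007,"claw":1}]' 40
python3 - <<'E'
from h import *
plan(leverpath(.058,[-.18,-.05,.1,.25,.4,.55,.7,.85,1.0,1.15,1.3,1.4]),down(YAW+np.pi))
t=bot.grab_frame("side")[160:320,200:360];cv2.imwrite("pics/s7.png",cv2.resize(t,None,fx=3.75,fy=3.75,interpolation=cv2.INTER_CUBIC))
t=bot.grab_frame("top")[110:230,190:390];cv2.imwrite("pics/t7.png",cv2.resize(t,None,fx=4,fy=4,interpolation=cv2.INTER_CUBIC))
E
```

```text
clock: 8.1
position: [0.4444, 0.1106, 0.0623]
tool_rot: [2.223, 1.566, -0.799]
force: [0.7, 0.3, -0.9]
grip_width: 0.0
t 8.1 p [0.4444 0.1106 0.0623] jig [-0.1071  0.1193  0.0623] F [ 0.698   0.3238 -0.9122] w 1.9852587891578835e-05
[[ 0.0033  0.1198 -0.9928]
 [-0.0034 -0.9928 -0.1198]
 [-1.      0.0037 -0.0028]]
jig (np.float64(-0.1057), np.float64(0.0923), 0.062) ->shift [ 0.0004  0.027  -0.0014]
jig (np.float64(-0.1076), np.float64(0.0831), 0.062) ->shift [0.0004 0.0362 0.0005]
jig (np.float64(-0.1083), np.float64(0.0723), 0.062) ->shift [0.0005 0.047  0.0012]
jig (np.float64(-0.1074), np.float64(0.0615), 0.062) ->shift [0.0005 0.0578 0.0003]
jig (np.float64(-0.1048), np.float64(0.0509), 0.062) ->shift [ 0.0006  0.0684 -0.0023]
jig (np.float64(-0.1008), np.float64(0.0409), 0.062) ->shift [ 0.0006  0.0784 -0.0063]
jig (np.float64(-0.0953), np.float64(0.0316), 0.062) ->shift [ 0.0007  0.0877 -0.0118]
jig (np.float64(-0.0884), np.float64(0.0232), 0.062) ->shift [ 0.0007  0.0961 -0.0187]
jig (np.float64(-0.0804), np.float64(0.0159), 0.062) ->shift [ 0.0008  0.1034 -0.0267]
jig (np.float64(-0.0713), np.float64(0.0099), 0.062) ->shift [ 0.0008  0.1094 -0.0358]
jig (np.float64(-0.0615), np.float64(0.0054), 0.062) ->shift [ 0.0009  0.1139 -0.0456]
jig (np.float64(-0.0546), np.float64(0.0032), 0.062) ->shift [ 0.0009  0.1161 -0.0525]
rotvec deg [ 0.0071 -0.1626 -0.213 ]
```

View pics/s7.png

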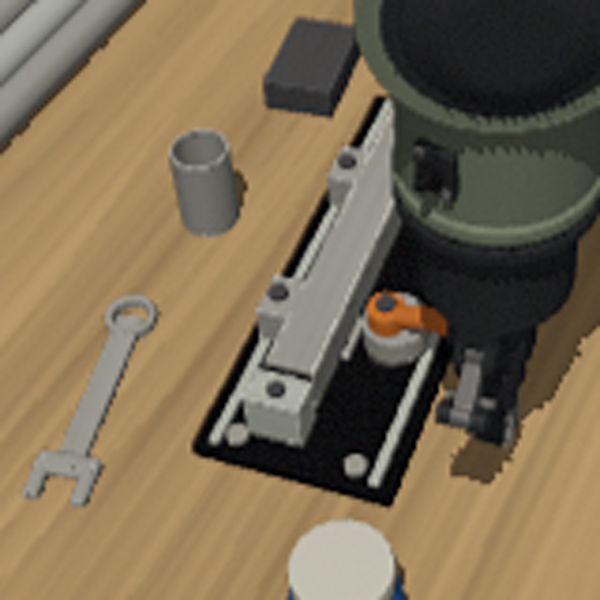

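View pics/t7.png

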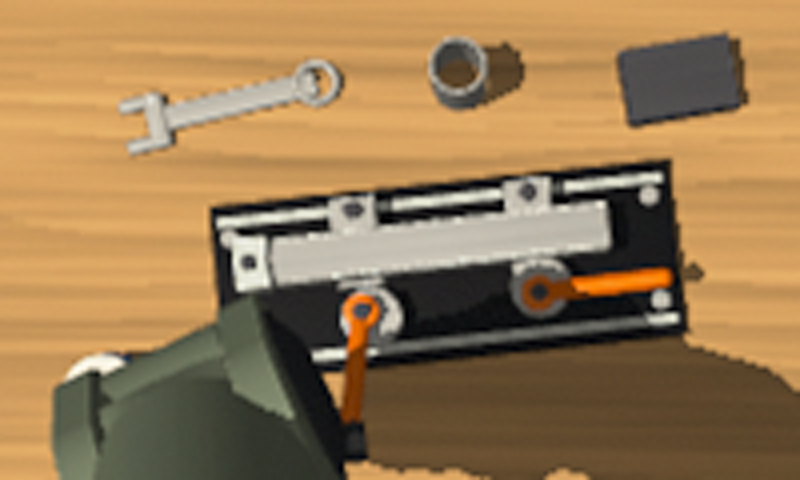

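Right lever now lies along the tube ((540,290)→(670,275)), and the tube is at the stop. Next, the left lever.

```bash
python3 -m creep '[{"wx":0,"wy":0,"wz":0,"tx":0,"ty":0.027,"tz":-0.0015,"claw":1},{"wx":0,"wy":0,"wz":0,"tx":0,"ty":0.036,"tz":0.0005,"claw":1},{"wx":0,"wy":0,"wz":0,"tx":0,"ty":0.047,"tz":0.001,"claw":1},{"wx":0,"wy":0,"wz":0,"tx":0,"ty":0.058,"tz":0.0005,"claw":1},{"wx":0,"wy":0,"wz":0,"tx":0,"ty":0.0685,"tz":-0.0025,"claw":1},{"wx":0,"wy":0,"wz":0,"tx":0,"ty":0.0785,"tz":-0.0065,"claw":1},{"wx":0,"wy":0,"wz":0,"tx":0,"ty":0.0875,"tz":-0.012,"claw":1},{"wx":0,"wy":0,"wz":0,"tx":0,"ty":0.096,"tz":-0.0185,"claw":1}]' 40
python3 - <<'E'
from h import *
plan(leverpath(.058,[.85,1.0,1.15,1.3,1.4,1.5,1.57,1.65]),down(YAW+np.pi))
t=bot.grab_frame("side")[160:320,200:360];cv2.imwrite("pics/s8.png",cv2.resize(t,None,fx=3.75,fy=3.75,interpolation=cv2.INTER_CUBIC))
E
```

```text
clock: 9.0
position: [0.472, 0.0158, 0.0602]
tool_rot: [0.812, 1.563, -2.209]
force: [-2.7, 1.1, 1.8]
grip_width: -0.0002
t 9.0 p [0.472  0.0158 0.0602] jig [-0.0911  0.0219  0.0602] F [-2.6527  1.1446  1.7729] w -0.00015942761783478902
[[-0.0046  0.1197 -0.9928]
 [-0.0062 -0.9928 -0.1197]
 [-1.      0.0056  0.0053]]
jig (np.float64(-0.0884), np.float64(0.0232), 0.062) ->shift [-0.0018 -0.0013 -0.0026]
jig (np.float64(-0.0804), np.float64(0.0159), 0.062) ->shift [-0.0018  0.006  -0.0106]
jig (np.float64(-0.0713), np.float64(0.0099), 0.062) ->shift [-0.0018  0.012  -0.0197]
jig (np.float64(-0.0615), np.float64(0.0054), 0.062) ->shift [-0.0018  0.0165 -0.0295]
jig (np.float64(-0.0546), np.float64(0.0032), 0.062) ->shift [-0.0018  0.0187 -0.0364]
jig (np.float64(-0.0476), np.float64(0.0016), 0.062) ->shift [-0.0019  0.0203 -0.0434]
jig (np.float64(-0.0426), np.float64(0.001), 0.062) ->shift [-0.0019  0.0209 -0.0484]
jig (np.float64(-0.0368), np.float64(0.0007), 0.062) ->shift [-0.0019  0.0212 -0.0542]
rotvec deg [-0.0005  0.3026 -0.3194]
```

View pics/s8.png

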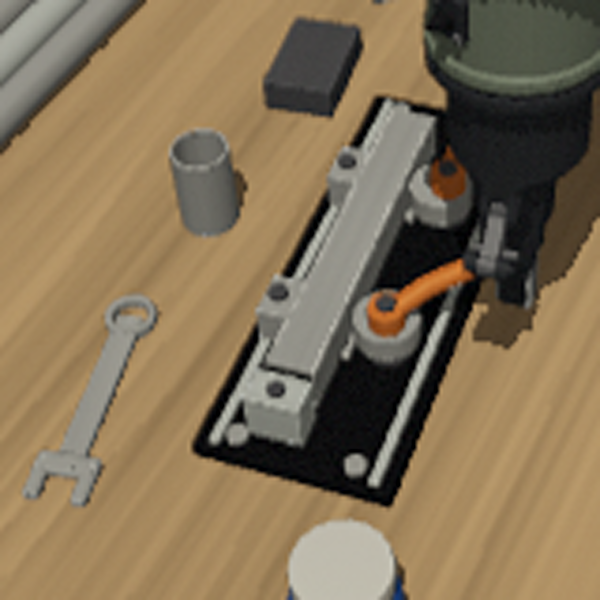

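```bash
python3 -m creep '[{"wx":0,"wy":0.3,"wz":0,"tx":-0.002,"ty":0.006,"tz":-0.0105,"claw":1},{"wx":0,"wy":0.3,"wz":0,"tx":-0.002,"ty":0.012,"tz":-0.0195,"claw":1},{"wx":0,"wy":0.3,"wz":0,"tx":-0.002,"ty":0.0165,"tz":-0.0295,"claw":1},{"wx":0,"wy":0.3,"wz":0,"tx":-0.002,"ty":0.0185,"tz":-0.0365,"claw":1},{"wx":0,"wy":0.3,"wz":0,"tx":-0.002,"ty":0.02,"tz":-0.0435,"claw":1},{"wx":0,"wy":0.3,"wz":0,"tx":-0.002,"ty":0.021,"tz":-0.0485,"claw":1},{"wx":0,"wy":0.3,"wz":0,"tx":-0.002,"ty":0.021,"tz":-0.0505,"claw":1}]' 40
python3 - <<'E'
from h import *
plan(leverpath(.058,[1.57]))
E
```

```text
clock: 9.75
position: [0.5235, -0.0016, 0.0616]
tool_rot: [0.887, 1.562, -2.137]
force: [-23.7, -7.1, 14.6]
grip_width: 0.0
t 9.75 p [ 0.5235 -0.0016  0.0616] jig [-0.042  -0.0016  0.0616] F [-23.691   -7.0605  14.6107] w 3.448320144662722e-05
[[-0.005   0.1175 -0.9931]
 [-0.0078 -0.993  -0.1175]
 [-1.      0.0072  0.0058]]
jig (np.float64(-0.0426), np.float64(0.001), 0.062) ->shift [-0.0004 -0.0025  0.0006]
```

```bash
python3 -m creep '[{"wx":0,"wy":0,"wz":0,"tx":0,"ty":0,"tz":-0.004,"claw":1},{"wx":0,"wy":0,"wz":0,"tx":0,"ty":0,"tz":-0.006,"claw":1},{"wx":0,"wy":0,"wz":0,"tx":0,"ty":0,"tz":-0.006,"claw":1}]' 40
python3 - <<'E'
from h import *
plan([])
E
```

```text
clock: 10.05
position: [0.5252, -0.0019, 0.0608]
tool_rot: [0.459, 1.553, -2.566]
force: [-29.5, -2.9, 22.0]
grip_width: 0.0
t 10.05 p [ 0.5252 -0.0019  0.0608] jig [-0.0404 -0.0021  0.0608] F [-29.5081  -2.9431  21.9577] w 4.889738801435226e-05
[[-0.0149  0.1171 -0.993 ]
 [-0.0097 -0.9931 -0.1169]
 [-0.9998  0.0079  0.0159]]
```

Lever is at its stop (same x −0.040 as the right one at 30 N). I'll retract clear and check.

```bash
python3 -m creep '[{"wx":0,"wy":0,"wz":0,"tx":0,"ty":0,"tz":0.012,"claw":1},{"wx":0,"wy":0,"wz":0,"tx":0,"ty":0,"tz":0.04,"claw":1},{"wx":0,"wy":0,"wz":0,"tx":-0.03,"ty":0.0,"tz":0.06,"claw":1},{"wx":0,"wy":0,"wz":0,"tx":-0.08,"ty":0,"tz":0.08,"claw":1},{"wx":0,"wy":0,"wz":0,"tx":-0.12,"ty":0.05,"tz":0.08,"claw":1},{"wx":0,"wy":0,"wz":0,"tx":-0.14,"ty":0.1,"tz":0.08,"claw":1},{"wx":0,"wy":0,"wz":0,"tx":-0.14,"ty":0.15,"tz":0.08,"claw":1},{"wx":0,"wy":0,"wz":0,"tx":-0.14,"ty":0.2,"tz":0.08,"claw":1}]' 40
python3 -m creep '[{"wx":0,"wy":0,"wz":0,"tx":0,"ty":0.05,"tz":0,"claw":1},{"wx":0,"wy":0,"wz":0,"tx":0,"ty":0.1,"tz":0,"claw":1},{"wx":0,"wy":0,"wz":0,"tx":0,"ty":0.1,"tz":0,"claw":1},{"wx":0,"wy":0,"wz":0,"tx":0,"ty":0.1,"tz":0,"claw":1}]' 40
python3 - <<'E'
from h import *
plan([])
t=bot.grab_frame("side")[160:320,200:360];cv2.imwrite("pics/s9.png",cv2.resize(t,None,fx=3.75,fy=3.75,interpolation=cv2.INTER_CUBIC))
t=bot.grab_frame("top");cv2.imwrite("pics/t9f.png",t);t=t[110:230,190:390];cv2.imwrite("pics/t9.png",cv2.resize(t,None,fx=4,fy=4,interpolation=cv2.INTER_CUBIC))
E
```

```text
clock: 10.85
position: [0.4705, -0.193, 0.2048]
tool_rot: [0.64, 1.555, -2.384]
force: [0.5, -0.0, -0.8]
grip_width: -0.0002
clock: 11.25
position: [0.4825, -0.2937, 0.2055]
tool_rot: [0.661, 1.555, -2.365]
force: [0.3, 0.2, -0.3]
grip_width: -0.0001
t 11.25 p [ 0.4825 -0.2937  0.2055] jig [-0.1176 -0.2867  0.2055] F [ 0.2544  0.2027 -0.2982] w -5.337120106831521e-05
[[-0.0109  0.1158 -0.9932]
 [-0.0108 -0.9932 -0.1157]
 [-0.9999  0.0094  0.0121]]
```

View pics/s9.png

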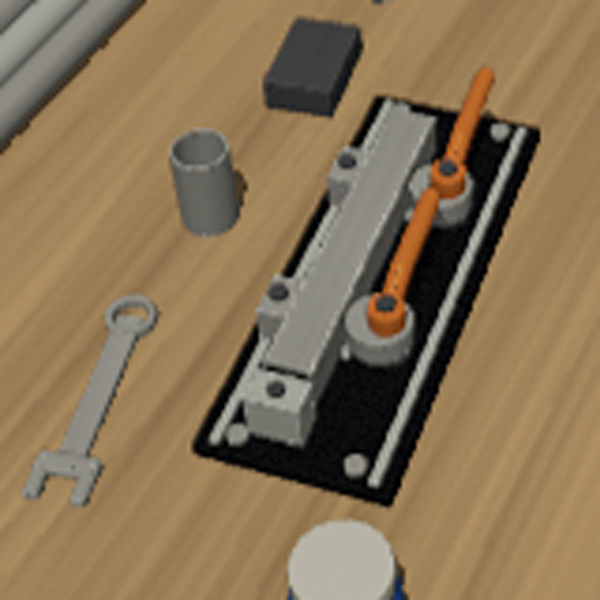

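View pics/t9.png

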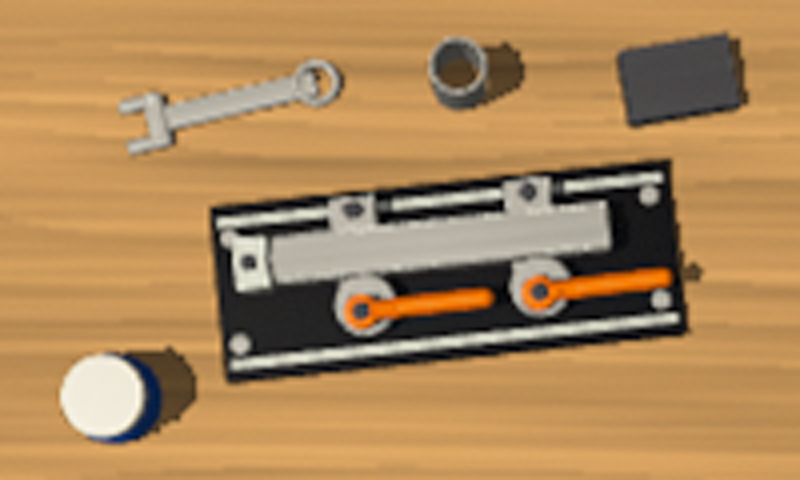

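```bash
python3 - <<'E'
from h import *
Tz=lambda p:((p[0]+.5)/4-.5+190,(p[1]+.5)/4-.5+110)
for a,b in [((361,311),(487,298)),((540,290),(667,276))]:
    A=tojig(ray("top",Tz(a),.06));B=tojig(ray("top",Tz(b),.062)); d=B-A; print(A,B,np.arctan2(-d[1],-d[0]),np.hypot(d[0],d[1]))
for p in [(270,238),(608,202),(611,248),(273,284)]: print("tube top corner jig",tojig(ray("top",Tz(p),.046)))
E
```

```text
[-0.0248  0.0577  0.06  ] [-0.0253 -0.0238  0.062 ] 1.564416247262492 0.08146640333658586
[-0.0236 -0.0583  0.06  ] [-0.0236 -0.1407  0.062 ] 1.5714548683466911 0.08236353180066892
tube top corner jig [0.0304 0.1125 0.046 ]
tube top corner jig [ 0.0305 -0.1094  0.046 ]
tube top corner jig [ 0.0001 -0.108   0.046 ]
tube top corner jig [0.0002 0.1135 0.046 ]
```

All good: tube from x 0 to 30 mm, end at y ≈ 112–113 mm, levers ≈ 1.57.

```bash
python3 -c "
from workcell import bot
print(bot.job_done())"
```

```text
the job is handed in; nothing more can be done
None
```

The tube is clamped in the jig against the end stop, and I handed the job in at about 11.4 s on the robot's clock. `job_done()` reports no verdict, so these results are my own checks.

- **What I did:** With the gripper shut, I pushed the tube's free end until it stopped moving at 22 N. I then swept the right lever round to its stop, then the left one, peaking at about 34 N and 30 N along the push. After that I pulled the arm well clear.
- **Last checks from the top view:**
  - **Tube:** its end is at jig y of about 112–113 mm (contact is at 112), and its pad-side face is at x of about 30 mm at both ends.
  - **Levers:** left at about 1.56 rad and right at about 1.57 rad.
  - **Bystanders:** the jar, offcut, block and spanner look unmoved.
  - **Forces:** under 0.5 N on the tool.
- **What disagreed:**
  - The first move was refused because its rows left out some keys, so nothing moved.
  - The two cameras put the jig's centre 3–4 mm apart, so I used the average. The lever pivots then came out within 1.5 mm of their given positions.
  - The total force on the tool reached about 43 N on the right lever's last push. That includes about 27 N of vertical force and acted on the fingertip. The 40 N limit is on the arm and gripper body, and the wrist limit is 120 N.

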